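# Find the rocking lid of the counter connection box and press it home

### The job

One of the four identical light-grey lids on the black connection box is not clipped in. Press lightly on an end of one lid after another until you find the one that rocks, then press that lid firmly down in its middle until it is fully home and lies firm. Only press: do not lift any lid, do not push a sound lid firmly (that springs its catch), and leave the card terminal, the bottle and the paper roll where they stand.

Things in the scene. Friction and masses are not known exactly. Their poses are not given: they have to be found in the camera images.
- dock: Low black connection box fixed to the counter, 156 (x) x 216 (y) x 40 mm high, with four wells in a 2 x 2 pattern, each covered by a lid. Origin: centre of its underside, on the counter (z = 0); x towards its far side, y to its left, z up. It is placed and turned (up to 0.45 rad) anew each time.
- lid1_top (a point): Centre of the top face of the near left lid, a flat light-grey plate 60 (x) x 86 (y) x 8 mm, black dot in its middle, a black bar 30 mm to either side of it along y. At (-35, 49) mm in the box's x, y; axes as the box's. All lids look alike and start level, top 44 to 48 mm above the counter, sound or not: height does not tell which is loose.
- lid2_top (a point): Centre of the top face of the near right lid, a flat light-grey plate 60 (x) x 86 (y) x 8 mm, black dot in its middle, a black bar 30 mm to either side of it along y. At (-35, -49) mm in the box's x, y; axes as the box's. All lids look alike and start level, top 44 to 48 mm above the counter, sound or not: height does not tell which is loose.
- lid3_top (a point): Centre of the top face of the far left lid, a flat light-grey plate 60 (x) x 86 (y) x 8 mm, black dot in its middle, a black bar 30 mm to either side of it along y. At (35, 49) mm in the box's x, y; axes as the box's. All lids look alike and start level, top 44 to 48 mm above the counter, sound or not: height does not tell which is loose.
- lid4_top (a point): Centre of the top face of the far right lid, a flat light-grey plate 60 (x) x 86 (y) x 8 mm, black dot in its middle, a black bar 30 mm to either side of it along y. At (35, -49) mm in the box's x, y; axes as the box's. All lids look alike and start level, top 44 to 48 mm above the counter, sound or not: height does not tell which is loose.
- lid1_rock (a joint): Tilt (rad) of the near left lid about its short middle line (along x): 0 level, positive when its +y end is up. A sound lid stays level (below 0.01) wherever it is pressed, goes down as a whole about 0.33 mm per newton, and springs back.
- lid2_rock (a joint): Tilt (rad) of the near right lid about its short middle line (along x): 0 level, positive when its +y end is up. The loose lid, pressed near one end (on a black bar), tips that end down by about 0.1 rad under some 2 N until it meets a stop; let go, it springs back level. Pressing its ends does not seat it.
- lid3_rock (a joint): Tilt (rad) of the far left lid about its short middle line (along x): 0 level, positive when its +y end is up. The loose lid, pressed in its middle, yields only at about 8 N, then goes down 4 mm onto firm stops and stays there, its top 41 to 44 mm above the counter; it then no longer rocks.
- lid4_rock (a joint): Tilt (rad) of the far right lid about its short middle line (along x): 0 level, positive when its +y end is up. Any one of the four lids may be the loose one; the other three are sound.
- clip (a joint): Hidden clip under the loose lid, wherever that is (it tells nothing about which lid): 0 m = not clipped, about 0.004 m = fully home. Stays where it is pushed.
- pad_a (a joint): Hidden spring pad under one of the three sound lids (which one changes from run to run): how far it is pressed down, m; 3 N per mm, about 0.0004 at rest under the lid. From 0.005 m (some 14 N) the lid's push catch would be sprung.
- pad_b (a joint): Hidden spring pad under one of the three sound lids (which one changes from run to run): how far it is pressed down, m; 3 N per mm, about 0.0004 at rest under the lid. From 0.005 m (some 14 N) the lid's push catch would be sprung.
- pad_c (a joint): Hidden spring pad under one of the three sound lids (which one changes from run to run): how far it is pressed down, m; 3 N per mm, about 0.0004 at rest under the lid. From 0.005 m (some 14 N) the lid's push catch would be sprung.
- terminal: Black card terminal lying on the counter to the left of the box, 165 x 78 x 28 mm, keys and small screen on top; origin: centre of its underside. Bystander.
- sanitiser: Small clear hand-sanitiser bottle with blue cap standing beyond the box, 52 mm across, 115 mm high; origin: centre of its underside. Bystander.
- roll: Roll of white till paper standing on end to the right of the box, 64 mm across, 57 mm high; origin: centre of its underside. Bystander.

How it is judged:
By the outcome, as a careful person would: the job done as asked, in the order asked, and still so for the second after the job is handed in, with the robot touching nothing.
It also fails if it takes over 54 s, if anything falls off the work surface, if the arm or the gripper's body presses on something with over 40 N, if the wrist force passes 120 N, or if a joint passes its speed limit or range.

### The arm

A 6-joint arm with a two-finger parallel gripper is mounted at the origin on the work surface. World frame = base frame: x ahead of the robot, y to its left, z up, the work surface at z = 0. Lengths are in mm, angles in rad, forces in N, time in s.
With the tool pointing down it reaches from about 350 to 875 mm from the base axis. Payload 4.2 kg.
Tool frame: the origin (TCP) lies between the finger pads; the fingertips stand 19 mm ahead of it and the grasp point (between the pads) is the TCP (env.tips_ahead is the distance from the TCP to the fingertips, in mm); z points along the fingers, y is the line along which they close (so a half turn about z gives the same grasp; the last joint's range is limited). The gripper opens to 87 mm and grips with 3 to 60 N. Pads are 19 mm wide; open, the fingers measure 117 mm over their backs; the gripper's body (75 mm by 190 mm) begins 51 mm behind the grasp point.
Start: joints at [1.36, 0.385, 0.008, 0, -1.194, -0.259], TCP at [282.909, 557.281, 213.65] pointing down, gripper open.
Joint ranges: [-3.14, 3.14], [-1.21, 2.06], [-1.07, 1.41], [-3.16, 2.05], [-2.99, -0.16], [-3.1, 3.1]. Speed limits (rad/s): [2.79, 2.79, 3.14, 3.14, 3.14, 3.14].

### API

Orientations are given as a rotation vector (axis times angle).
In Python, from cell import env gives the robot as it stands.
- The arm moves only by the tool play_rows, never from a script. Its argument "steps" is text: rows parted by semicolons, each of 6 numbers parted by spaces: the shift along the tool's x, y, z in cm, then the turn, a rotation vector about the tool's x, y, z in degrees. In form: dx dy dz ax ay az; .... A call has 1 to 10 rows; each row shifts and turns the commanded pose from where the row before left it, along the tool's axes as they then stand; what a row does not reach is not made up. A row lasts 1/8 s, in which the tool goes at most 62.5 mm and 10.7 degrees, less where a joint would pass 70% of its speed; a pose out of reach is approached as far as the arm can. A call with a gripper value outside its range is refused whole. "jaw" is the finger opening in cm, from 0 to 8.7, set as the call begins (left out, the last holds). The fingers move at their own pace and stop on an object; "grip_force" is the grip in N (left out, the last holds). Time passes only in rows, so rows that do not move let the fingers close. It gives the time, the measured TCP pose, the force, the opening and the grip force at its end, in the units of the state.
- env.observe(): the state, without advancing time (a new reading comes with each control period).
- env.snapshot(name): name is "scene" or "top"; returns a dict with "image" (480x640x3 uint8, red, green, blue), "range_z" (480x640 float32, mm along the optical axis (not along the pixel's ray), 0 where there is no reading), "mtx" (3x3 intrinsics, pixels), "D" ([k1, k2, p1, p2, k3] as OpenCV has them; the pictures are not rectified), "R" (3x3) and "t" (3): a world point X has camera coordinates R X + t. Camera axes: x right, y down, z forward; pixel columns grow to the right and rows downward; lengths in mm; the calibration is good to about 2 mm. A picture is of the moment at which its call begins.
- env.close_job(): hands the job in; it is judged then, once.
The state is a dict: "time_s": time; "q": joint angles; "dq": joint speeds; "joint_efforts": joint torques, N m; "position": TCP position; "eef_rot": TCP orientation; "contact_force": force on the tool from outside, world axes, zero at the start; "moment": the same for the moment, N m; "opening": finger opening in mm; "grip_force": force on a finger pad.
Only numpy, scipy, OpenCV 4.12 (cv2) and the standard library are available. Lean on these libraries where they do the work, as an engineer would, in place of code of your own. Each camera call takes 0.05 s, during which the arm holds its last target. There are 200 camera calls.

## Working session

There is one attempt and no reset: what is moved stays moved. The work goes in short steps, Python scripts to look and compute and a tool call to move; the robot and the scene stay as the last step left them, time stands still between calls to the robot, and variables do not carry over. Pictures are saved under pics/ and viewed, at most 10 in all, crops included, and the job is handed in when it is done.

Besides the shell and the picture viewer there is one more tool, called after "Request:" as a command line: name --argument value ..., lists and objects as JSON in quotes. play_rows: Moves the arm, as the interface text tells. Its arguments: {"type":"object","properties":{"steps":{"type":"string"},"jaw":{"type":"number"},"grip_force":{"type":"number"}},"required":["steps"]}

```bash
mkdir -p pics; ls; python3 - <<'E'
from cell import env
import cv2,numpy as np
print(env.observe())
for n in("top","scene"):
    s=env.snapshot(n); cv2.imwrite(f"pics/{n}0.png",s["image"][:,:,::-1]); np.savez(f"{n}0.npz",**{k:s[k] for k in s})
    print(n,s["mtx"],s["D"],s["R"],s["t"])
E
```

```text
pics
{'time_s': 0.0, 'q': array([ 1.35958723e+00,  3.85555704e-01,  6.65198396e-03, -5.03794332e-04,
       -1.19402649e+00, -2.58595044e-01]), 'dq': array([-0.00041247,  0.0003915 , -0.00067449, -0.0005835 ,  0.00075759,
        0.00010066]), 'joint_efforts': array([-1.09682780e-03, -3.90669787e+01,  1.87404782e+01,  4.22000796e+00,
        1.09687838e-02, -1.89528364e-04]), 'position': array([282.64950379, 556.74008186, 212.56968024]), 'eef_rot': array([ 3.05316206e+00, -7.30983227e-01, -6.55476912e-04]), 'contact_force': array([-0.33196518,  0.0106097 , -0.10756319]), 'moment': array([-0.00417625,  0.00823702,  0.03937743]), 'grip_force': 0.0, 'opening': 87.131448916801}
top [[505.14640069   0.         316.00639905]
 [  0.         505.14640069 241.42016468]
 [  0.           0.           1.        ]] [-0.02348483  0.          0.          0.          0.        ] [[-0.01507618 -0.99987086 -0.00556531]
 [-0.99263394  0.01563576 -0.12013903]
 [ 0.12021053  0.00371308 -0.99274148]] [ 65.28193832 611.73596612 774.67659473]
scene [[547.90546117   0.         318.03363241]
 [  0.         547.90546117 240.19357681]
 [  0.           0.           1.        ]] [-0.09258433  0.          0.          0.          0.        ] [[ 0.61541654  0.7881663   0.00750784]
 [ 0.49178598 -0.37651804 -0.78509917]
 [-0.61596187  0.48685527 -0.61932457]] [-421.13099009 -208.57528231 1419.55107265]
```

View pics/top0.png

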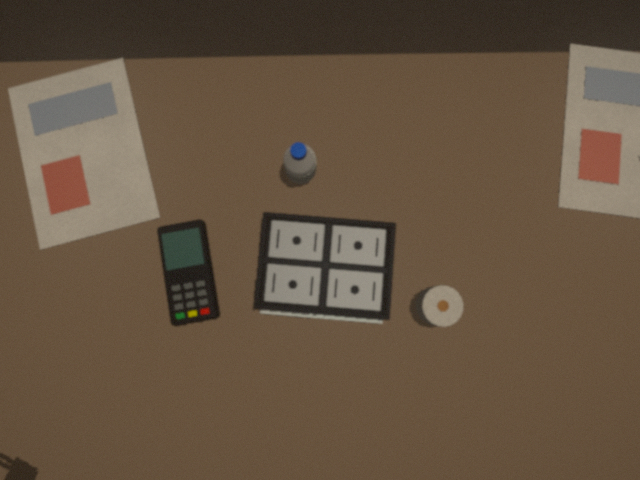

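View pics/scene0.png

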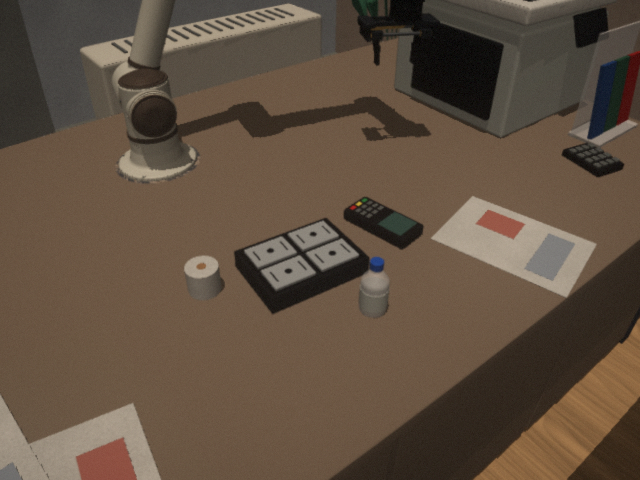

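The top view shows the box centred near (325,266), with lid dots at about (297,240), (358,245), (293,284) and (355,290). The bottle is beyond it at (299,163), the terminal is on the left and the roll is on the right at (442,305). The scene view agrees, and nothing lies on the lids.

```bash
cat > h.py <<'E'
import numpy as np,cv2
from scipy.spatial.transform import Rotation as Ro
def ray(d,uv,z):
    p=cv2.undistortPoints(np.array(uv,float).reshape(-1,1,2),d["mtx"],d["D"])[:,0]
    v=np.c_[p,np.ones(len(p))]@d["R"]; c=-d["R"].T@d["t"]
    return c+v*((z-c[2])/v[:,2])[:,None]
E
python3 - <<'E'
from h import *
from cell import env
res={}
for n in("top","scene"):
    d=dict(np.load(n+"0.npz")); g=cv2.cvtColor(d["image"],cv2.COLOR_RGB2GRAY)
    x0,x1,y0,y1=(250,400,205,325) if n=="top" else (230,370,215,310)
    m=(g>100).astype(np.uint8) if n=="top" else (g>90).astype(np.uint8)
    k=np.zeros_like(m);k[y0:y1,x0:x1]=m[y0:y1,x0:x1]
    cs,_=cv2.findContours(k,cv2.RETR_EXTERNAL,cv2.CHAIN_APPROX_NONE)
    for c in cs:
        if cv2.contourArea(c)<400: continue
        M=cv2.moments(c);uv=(M["m10"]/M["m00"],M["m01"]/M["m00"])
        f=np.zeros_like(m);cv2.drawContours(f,[c],-1,1,-1)
        r=d["range_z"][(f>0)&(d["range_z"]>0)]
        P=ray(d,uv,46)[0]
        # height from range
        u=cv2.undistortPoints(np.array([[uv]]),d["mtx"],d["D"])[0,0]
        zr=np.median(r);Q=d["R"].T@(np.r_[u,1]*zr-d["t"])
        rect=cv2.minAreaRect(ray(d,c.reshape(-1,2),46)[:,:2].astype(np.float32))
        print(n,np.round(uv,1),cv2.contourArea(c),P.round(1),Q.round(1),rect)
E
```

```text
top [323.5 316.9] 439.0 [492.8  45.9  46. ] [491.9  45.6  13.7] ((493.3004150390625, 49.900272369384766), (194.29446411132812, 7.863683700561523), 84.32650756835938)
top [354.4 289.4] 1941.5 [534.7  -3.4  46. ] [534.8  -3.4  45.7] ((534.9401245117188, -3.4034576416015625), (84.87770080566406, 58.98743438720703), 84.24542999267578)
top [292.4 284.1] 1915.5 [544.5  93.9  46. ] [544.4  93.9  46.6] ((544.5724487304688, 93.99880981445312), (84.5079345703125, 58.74169921875), 84.3403091430664)
top [357.7 245.4] 1872.5 [604.1 -10.3  46. ] [604.2 -10.4  45.5] ((604.3204345703125, -10.309547424316406), (84.97193145751953, 58.673858642578125), 84.3265151977539)
top [296.4 240.3] 1852.5 [613.9  87.   46. ] [613.9  87.   46. ] ((613.972412109375, 87.00113677978516), (84.60266876220703, 58.66655731201172), 84.6046371459961)
scene [340.  296.7] 1296.0 [716.8  23.1  46. ] [686.9  49.6   7.3] ((729.0905151367188, 18.242271423339844), (181.07919311523438, 79.46875762939453), 86.31114959716797)
scene [287.6 271.8] 936.0 [607.3 -11.7  46. ] [605.  -10.1  43.5] ((606.6409912109375, -10.530433654785156), (85.21354675292969, 60.08782196044922), 84.18930053710938)
scene [331.7 253.9] 835.5 [616.8  85.6  46. ] [614.8  87.2  43.9] ((615.9851684570312, 86.70188903808594), (85.35054779052734, 60.82895278930664), 85.1333999633789)
scene [269.7 251.3] 821.0 [537.8  -4.5  46. ] [535.4  -3.   43.7] ((536.7818603515625, -3.4702987670898438), (85.32366180419922, 61.0255012512207), 84.32245635986328)
scene [312.6 234.8] 734.5 [546.8  93.   46. ] [545.3  94.2  44.5] ((546.1726684570312, 94.07096862792969), (85.62342071533203, 60.62885665893555), 84.7287368774414)
scene [271.6 246. ] 3098.0 [526.5   7.6  46. ] [452.4  54.1 -24.3] ((580.4667358398438, 42.91583251953125), (278.0345458984375, 284.77618408203125), 59.180110931396484)
```

Request:
play_rows --steps "0 0 0 0 0 -7.1; 0 0 0 0 0 -7.1; 0 0 0 0 0 -7; 2.5 3.4 0 0 0 0; 2.5 3.4 0 0 0 0; 2.5 3.4 0 0 0 0; 2.5 3.4 0 0 0 0; 2.5 3.4 0 0 0 0; 2.5 3.4 0 0 0 0; 2.5 3.4 0 0 0 0" --jaw 0

```text
time_s: 1.35
position: [433.6, 301.6, 213.3]
eef_rot: [3.137, -0.157, -0.001]
contact_force: [-0.2, 1.3, -0.0]
opening: 1.5
grip_force: 0.0
```

```bash
cat >> h.py <<'E'
C={1:(545,94),2:(535.3,-3.5),3:(614.3,87),4:(604.8,-10.3)}
yd=np.array([.1,.995])
def st():
    from cell import env
    s=env.observe();p=s["position"];R=Ro.from_rotvec(s["eef_rot"]).as_matrix()
    print("t",round(s["time_s"],2),"p",p.round(2),"F",s["contact_force"].round(2),"M",s["moment"].round(3),"open",round(s["opening"],1))
    return s,p,R
def to(l,e):
    s,p,R=st();g=np.r_[np.array(C[l])+e*yd,p[2]]
    print("tipz",round(p[2]-19,2),"tool delta cm",(R.T@(g-p)/10).round(2),"turn err deg",np.degrees(Ro.from_matrix(R.T@np.array([[.995,-.1,0],[-.1,-.995,0],[0,0,-1.]]).T).as_rotvec()).round(2), "R",R.round(3).tolist())
E
python3 -c "
from h import *
to(1,27)"
```

```text
t 1.35 p [433.63 301.59 213.3 ] F [-0.16  1.28 -0.05] M [-0.049 -0.088  0.002] open 1.5
tipz 194.3 tool delta cm [13.15 16.85  0.  ] turn err deg [0.03 0.03 0.03] R [[0.995, -0.1, -0.001], [-0.1, -0.995, -0.0], [-0.001, 0.001, -1.0]]
```

Request:
play_rows --steps "3.3 4.2 0 0 0 0; 3.3 4.2 0 0 0 0; 3.3 4.2 0 0 0 0; 3.25 4.25 0 0 0 0; 0 0 4 0 0 0; 0 0 4 0 0 0; 0 0 3 0 0 0; 0 0 1.5 0 0 0; 0 0 0.6 0 0 0; 0 0 0 0 0 0"

```text
time_s: 2.6
position: [547.8, 122.5, 83.2]
eef_rot: [-3.137, 0.156, -0.001]
contact_force: [-0.1, 0.3, 0.7]
opening: 0.0
grip_force: 0.0
```

```bash
python3 -c "
from h import *
to(1,27)"
```

```text
t 2.6 p [547.85 122.54  83.16] F [-0.13  0.34  0.67] M [-0.028  0.015  0.016] open 0.0
tipz 64.16 tool delta cm [ 0.    0.17 -0.  ] turn err deg [-0.02 -0.05  0.04] R [[0.995, -0.099, 0.001], [-0.099, -0.995, 0.0], [0.001, -0.0, -1.0]]
```

Request:
play_rows --steps "0 0.17 0.5 0 0 0; 0 0 0.5 0 0 0; 0 0 0.3 0 0 0; 0 0 0 0 0 0; 0 0 0 0 0 0"

```text
time_s: 3.22
position: [547.3, 120.6, 69.7]
eef_rot: [-3.138, 0.157, -0.0]
contact_force: [0.5, 0.2, 0.4]
opening: 0.3
grip_force: 0.0
```

Request:
play_rows --steps "0 0 0.1 0 0 0; 0 0 0.1 0 0 0; 0 0 0 0 0 0"

```text
time_s: 3.6
position: [547.2, 120.5, 67.6]
eef_rot: [3.138, -0.157, -0.0]
contact_force: [0.5, 0.4, 0.3]
opening: 0.4
grip_force: 0.0
```

Request:
play_rows --steps "0 0 0.1 0 0 0; 0 0 0 0 0 0"

```text
time_s: 3.85
position: [547.2, 120.6, 66.6]
eef_rot: [3.138, -0.157, -0.0]
contact_force: [0.5, 0.4, -0.3]
opening: 0.1
grip_force: 0.0
```

Tip at about 47.6 mm and no contact yet.

Request:
play_rows --steps "0 0 0.1 0 0 0; 0 0 0 0 0 0"

```text
time_s: 4.1
position: [547.2, 120.6, 65.6]
eef_rot: [3.138, -0.157, -0.0]
contact_force: [-0.8, 0.2, -0.1]
opening: 0.4
grip_force: 0.0
```

Request:
play_rows --steps "0 0 0.1 0 0 0; 0 0 0 0 0 0"

```text
time_s: 4.35
position: [547.1, 120.6, 64.6]
eef_rot: [3.138, -0.157, -0.0]
contact_force: [-0.1, 0.1, 1.1]
opening: 0.2
grip_force: 0.0
```

Request:
play_rows --steps "0 0 0.05 0 0 0; 0 0 0 0 0 0"

```text
time_s: 4.6
position: [547.2, 120.6, 64.1]
eef_rot: [3.138, -0.157, -0.0]
contact_force: [0.5, 0.3, -0.6]
opening: 0.4
grip_force: 0.0
```

Request:
play_rows --steps "0 0 0.1 0 0 0; 0 0 0 0 0 0"

```text
time_s: 4.85
position: [547.2, 120.6, 63.1]
eef_rot: [3.138, -0.157, -0.0]
contact_force: [-0.0, 0.2, 0.5]
opening: 0.5
grip_force: 0.0
```

Request:
play_rows --steps "0 0 0.05 0 0 0; 0 0 0 0 0 0"

```text
time_s: 5.1
position: [547.2, 120.5, 62.6]
eef_rot: [3.138, -0.157, -0.0]
contact_force: [-0.2, 0.5, 0.5]
opening: 0.3
grip_force: 0.0
```

Request:
play_rows --steps "0 0 0.05 0 0 0; 0 0 0 0 0 0"

```text
time_s: 5.35
position: [547.2, 120.6, 62.1]
eef_rot: [3.138, -0.157, -0.0]
contact_force: [-0.5, 1.2, -0.3]
opening: 0.1
grip_force: 0.0
```

```bash
cat >> h.py <<'E'
def shot(name):
    from cell import env
    s=env.snapshot("scene");cv2.imwrite(f"pics/{name}.png",cv2.resize(s["image"][205:315,225:375,::-1],None,fx=5,fy=5,interpolation=cv2.INTER_CUBIC))
    f=[env.observe()["contact_force"][2]];print(f)
E
python3 -c "
from h import *
shot('a1');st()"
```

```text
[np.float64(0.027365039159640944)]
t 5.4 p [547.2  120.57  62.13] F [-0.01 -0.39  0.03] M [-0.014 -0.005 -0.001] open 0.5
```

View pics/a1.png

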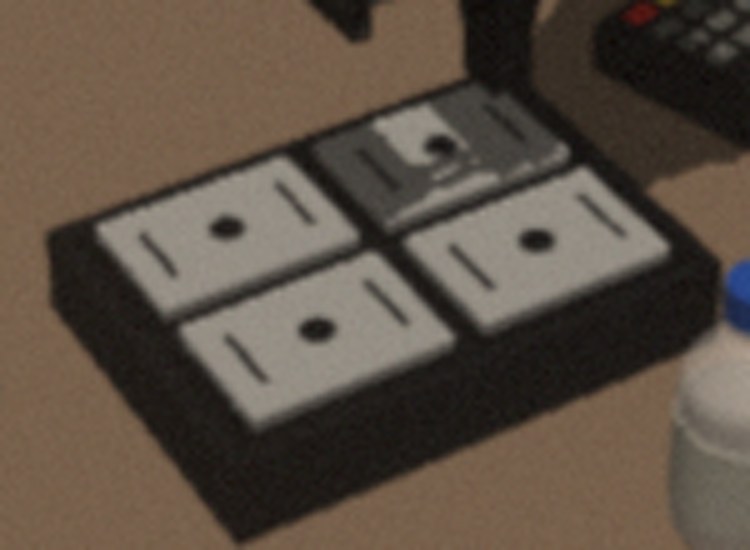

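```bash
python3 - <<'E'
from h import *
from cell import env
s=env.snapshot("scene");np.savez("s1.npz",**s)
cv2.imwrite("pics/a2.png",cv2.resize(s["image"][120:270,230:430,::-1],None,fx=4,fy=4,interpolation=cv2.INTER_CUBIC))
T=env.snapshot("top")
for P in [(547.2,120.6,43),(547.2,120.6,62)]:
  for d in(s,T): print(cv2.projectPoints(np.array([P]),cv2.Rodrigues(d["R"])[0],d["t"],d["mtx"],d["D"])[0].ravel())
E
```

```text
[323.44113564 231.03215758]
[275.6487099  282.72359429]
[323.56936998 223.52458329]
[274.60362396 282.24399144]
```

View pics/a2.png

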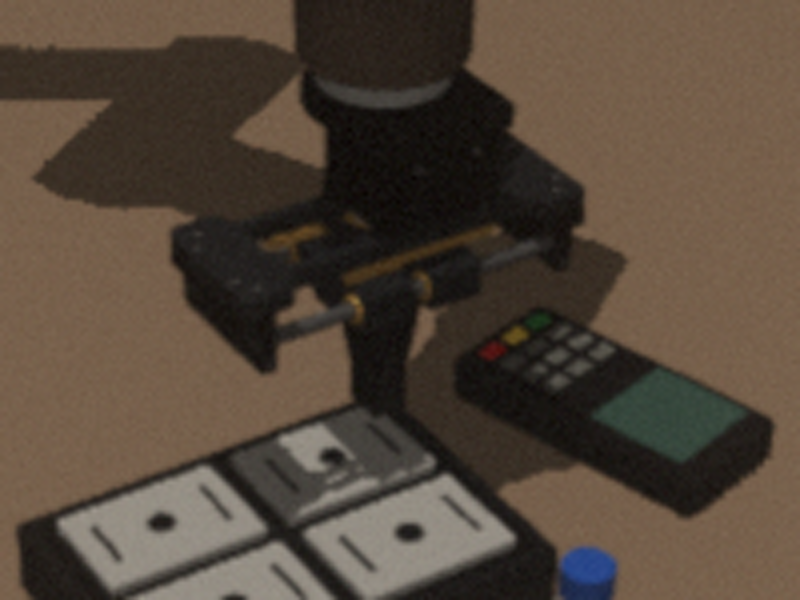

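The fingers are closed and the tip is at image (325,222). The lid bar at (326,229) is still visible in front of it, so the tip seems to be above the lid. I'll check with the range data.

```bash
python3 - <<'E'
from h import *
d=dict(np.load("s1.npz"))
v,u=np.mgrid[200:240,310:340];r=d["range_z"][200:240,310:340]
p=cv2.undistortPoints(np.stack([u,v],-1).reshape(-1,1,2).astype(float),d["mtx"],d["D"])[:,0]
W=((np.c_[p,np.ones(len(p))]*r.reshape(-1,1)-d["t"])@d["R"]).reshape(40,30,3)
for vv in range(206,238,2): print(vv,[tuple(W[vv-200,c].round().astype(int)) for c in (11,13,15,17)])
E
```

```text
206 [(np.int64(555), np.int64(107), np.int64(115)), (np.int64(558), np.int64(110), np.int64(116)), (np.int64(556), np.int64(116), np.int64(111)), (np.int64(556), np.int64(122), np.int64(109))]
208 [(np.int64(553), np.int64(109), np.int64(108)), (np.int64(557), np.int64(111), np.int64(110)), (np.int64(558), np.int64(115), np.int64(108)), (np.int64(557), np.int64(121), np.int64(105))]
210 [(np.int64(553), np.int64(109), np.int64(103)), (np.int64(558), np.int64(110), np.int64(105)), (np.int64(559), np.int64(114), np.int64(104)), (np.int64(555), np.int64(122), np.int64(99))]
212 [(np.int64(551), np.int64(111), np.int64(97)), (np.int64(558), np.int64(110), np.int64(101)), (np.int64(559), np.int64(114), np.int64(99)), (np.int64(556), np.int64(122), np.int64(95))]
214 [(np.int64(550), np.int64(112), np.int64(91)), (np.int64(558), np.int64(110), np.int64(96)), (np.int64(558), np.int64(115), np.int64(94)), (np.int64(556), np.int64(122), np.int64(90))]
216 [(np.int64(547), np.int64(114), np.int64(84)), (np.int64(555), np.int64(113), np.int64(88)), (np.int64(557), np.int64(116), np.int64(88)), 
[... 1238 characters left out ...]
64(549), np.int64(118), np.int64(48)), (np.int64(548), np.int64(124), np.int64(45)), (np.int64(549), np.int64(128), np.int64(43))]
232 [(np.int64(546), np.int64(115), np.int64(42)), (np.int64(550), np.int64(117), np.int64(44)), (np.int64(554), np.int64(119), np.int64(46)), (np.int64(557), np.int64(122), np.int64(46))]
234 [(np.int64(553), np.int64(110), np.int64(44)), (np.int64(1236), np.int64(-438), np.int64(719)), (np.int64(559), np.int64(115), np.int64(45)), (np.int64(560), np.int64(119), np.int64(44))]
236 [(np.int64(557), np.int64(107), np.int64(42)), (np.int64(560), np.int64(110), np.int64(43)), (np.int64(564), np.int64(111), np.int64(45)), (np.int64(567), np.int64(114), np.int64(46))]
```

```bash
python3 - <<'E'
from h import *
from cell import env
print(env.tips_ahead,[a for a in dir(env) if a[0]!='_'])
T=env.snapshot("top");d=T
p=cv2.undistortPoints(np.stack(np.mgrid[240:330,280:330][::-1],-1).reshape(-1,1,2).astype(float)-[[20,0]],d["mtx"],d["D"])[:,0]
E
```

```text
19.0 ['Unreachable', 'close_job', 'observe', 'snapshot', 'tips_ahead']
```

Request:
play_rows --steps "0 0 0.3 0 0 0; 0 0 0 0 0 0; 0 0 0 0 0 0"

```text
time_s: 5.92
position: [547.2, 120.6, 59.1]
eef_rot: [3.138, -0.157, -0.0]
contact_force: [-1.2, 0.2, 0.3]
opening: 0.1
grip_force: 0.0
```

Request:
play_rows --steps "0 0 0.3 0 0 0; 0 0 0 0 0 0"

```text
time_s: 6.18
position: [547.0, 120.5, 55.8]
eef_rot: [3.137, -0.157, -0.001]
contact_force: [-0.1, -0.2, -0.5]
opening: 0.7
grip_force: 0.0
```

Request:
play_rows --steps "0 0 0.2 0 0 0; 0 0 0 0 0 0"

```text
time_s: 6.42
position: [547.1, 120.5, 54.0]
eef_rot: [3.138, -0.157, -0.001]
contact_force: [-0.0, 0.0, -0.1]
opening: 0.8
grip_force: 0.0
```

Request:
play_rows --steps "0 0 0.2 0 0 0; 0 0 0 0 0 0"

```text
time_s: 6.68
position: [547.1, 120.5, 52.0]
eef_rot: [3.137, -0.157, -0.001]
contact_force: [0.8, 1.1, -1.6]
opening: 0.2
grip_force: 0.0
```

```bash
cat >> h.py <<'E'
def tip():
    from cell import env
    d=env.snapshot("scene");v,u=np.mgrid[170:300,230:400];r=d["range_z"][170:300,230:400]
    p=cv2.undistortPoints(np.stack([u,v],-1).reshape(-1,1,2).astype(float),d["mtx"],d["D"])[:,0]
    W=((np.c_[p,np.ones(len(p))]*r.reshape(-1,1)-d["t"])@d["R"])
    P=env.observe()["position"]
    k=(np.hypot(W[:,0]-P[0]-5,W[:,1]-P[1])<14)&(r.ravel()>0)&(W[:,2]>30)&(W[:,2]<200)
    print(np.histogram(W[k,2],bins=np.arange(30,110,4)))
    return d
E
python3 -c "
from h import *
st();tip()"
```

```text
t 6.67 p [547.08 120.52  51.95] F [ 0.76  1.13 -1.56] M [-0.006 -0.029  0.041] open 0.2
(array([ 0,  0,  2, 72, 11,  0,  1,  7, 24, 21, 18, 22, 17, 25, 18, 22, 19,
       18, 26]), array([ 30,  34,  38,  42,  46,  50,  54,  58,  62,  66,  70,  74,  78,
        82,  86,  90,  94,  98, 102, 106]))
```

Request:
play_rows --steps "0 0 0.2 0 0 0; 0 0 0.2 0 0 0; 0 0 0 0 0 0"

```text
time_s: 7.1
position: [547.1, 120.5, 47.9]
eef_rot: [3.137, -0.157, -0.001]
contact_force: [0.2, -0.3, 0.8]
opening: 0.6
grip_force: 0.0
```

Request:
play_rows --steps "0 0 0.2 0 0 0; 0 0 0.2 0 0 0; 0 0 0 0 0 0"

```text
time_s: 7.48
position: [547.0, 120.5, 43.9]
eef_rot: [3.137, -0.157, -0.001]
contact_force: [0.3, 0.1, -0.4]
opening: 0.3
grip_force: 0.0
```

Request:
play_rows --steps "0 0 0.1 0 0 0; 0 0 0.1 0 0 0; 0 0 0 0 0 0"

```text
time_s: 7.85
position: [547.2, 120.6, 42.1]
eef_rot: [3.138, -0.157, -0.0]
contact_force: [-0.2, -0.6, -0.9]
opening: 0.7
grip_force: 0.0
```

Request:
play_rows --steps "0 0 0.1 0 0 0; 0 0 0.1 0 0 0; 0 0 0 0 0 0"

```text
time_s: 8.22
position: [547.1, 120.5, 40.0]
eef_rot: [3.138, -0.157, -0.0]
contact_force: [0.7, 0.0, 0.0]
opening: 0.7
grip_force: 0.0
```

```bash
python3 -c "
from h import *
st();tip()"
```

```text
t 8.22 p [547.12 120.53  40.02] F [0.65 0.04 0.01] M [-0.004 -0.02   0.099] open 0.7
(array([ 0,  0,  2, 46, 10, 21, 20, 21, 18, 21, 20, 19, 20, 21, 20, 23, 18,
        5,  0]), array([ 30,  34,  38,  42,  46,  50,  54,  58,  62,  66,  70,  74,  78,
        82,  86,  90,  94,  98, 102, 106]))
```

Request:
play_rows --steps "0 0 0.1 0 0 0; 0 0 0.1 0 0 0; 0 0 0 0 0 0"

```text
time_s: 8.65
position: [547.1, 120.6, 38.0]
eef_rot: [3.138, -0.157, -0.0]
contact_force: [0.0, 0.1, -0.5]
opening: 0.3
grip_force: 0.0
```

Request:
play_rows --steps "0 0 0.1 0 0 0; 0 0 0 0 0 0"

```text
time_s: 8.9
position: [547.3, 120.6, 37.3]
eef_rot: [3.138, -0.157, 0.0]
contact_force: [-0.5, -0.1, 0.4]
opening: 0.4
grip_force: 0.6
```

```bash
cat >> h.py <<'E'
def avg(n=5):
    from cell import env
    L=[]
    for i in range(n):
        d=env.snapshot("top" if i else "scene")
        if i==0: S=d
        s=env.observe();L.append(np.r_[s["contact_force"],s["moment"],s["position"]])
    L=np.array(L);print("t",round(s["time_s"],2),"F",L.mean(0)[:3].round(2),"M",L.mean(0)[3:6].round(3),"p",L.mean(0)[6:].round(2),"sdFz",L[:,2].std().round(2))
    return S
E
python3 -c "
from h import *
avg()"
```

```text
t 9.15 F [ 0.41 -0.1   1.49] M [-0.067  0.052 -0.009] p [547.32 120.61  37.3 ] sdFz 0.4
```

Request:
play_rows --steps "0 0 0.1 0 0 0; 0 0 0 0 0 0"

```text
time_s: 9.4
position: [547.3, 120.6, 36.4]
eef_rot: [-3.138, 0.156, -0.0]
contact_force: [-1.2, -0.2, 3.1]
opening: 0.6
grip_force: 1.9
```

```bash
python3 -c "
from h import *
avg(4)"
```

```text
t 9.6 F [-1.11  0.41  3.84] M [-0.014  0.273  0.018] p [547.33 120.62  36.4 ] sdFz 0.61
```

Request:
play_rows --steps "0 0 0.1 0 0 0; 0 0 0 0 0 0"

```text
time_s: 9.85
position: [547.3, 120.6, 35.6]
eef_rot: [-3.138, 0.156, -0.0]
contact_force: [-1.2, 0.3, 6.7]
opening: 0.4
grip_force: 3.1
```

```bash
python3 -c "
from h import *
avg(4)"
```

```text
t 10.05 F [-1.6   0.26  6.38] M [-0.001  0.528  0.004] p [547.35 120.64  35.58] sdFz 0.34
```

Force rises at about 3 N/mm, so lid 1 is sound. Next is lid 2, at its +y end.

Request:
play_rows --steps "0 0 -1.2 0 0 0; 0 3.3 0 0 0 0; 0 3.3 0 0 0 0; 0 3.2 0 0 0 0; 0 0 0 0 0 0; 0 0 0.4 0 0 0; 0 0 0.3 0 0 0; 0 0 0.1 0 0 0; 0 0 0 0 0 0"

```text
time_s: 11.18
position: [537.4, 23.5, 39.0]
eef_rot: [3.138, -0.155, -0.0]
contact_force: [0.1, -0.1, -0.5]
opening: 0.4
grip_force: 0.0
```

```bash
python3 -c "
from h import *
to(2,27);avg(4)"
```

```text
t 11.18 p [537.45  23.52  38.96] F [ 0.1  -0.12 -0.53] M [-0.009 -0.013  0.021] open 0.4
tipz 19.96 tool delta cm [ 0.06  0.01 -0.  ] turn err deg [0.01 0.02 0.07] R [[0.995, -0.099, -0.0], [-0.099, -0.995, -0.0], [-0.0, 0.0, -1.0]]
t 11.38 F [0.11 0.21 0.2 ] M [-0.041  0.01   0.002] p [537.53  23.32  39.16] sdFz 0.52
```

Request:
play_rows --steps "0 0 0.1 0 0 0; 0 0 0 0 0 0"

```text
time_s: 11.62
position: [537.4, 23.0, 38.1]
eef_rot: [3.138, -0.157, -0.0]
contact_force: [-0.1, 0.6, -0.5]
opening: 0.6
grip_force: 0.0
```

Request:
play_rows --steps "0 0 0.1 0 0 0; 0 0 0 0 0 0"

```text
time_s: 11.88
position: [537.4, 23.0, 37.1]
eef_rot: [3.138, -0.157, -0.0]
contact_force: [0.4, 0.9, -0.8]
opening: 0.3
grip_force: 0.0
```

```bash
python3 -c "
from h import *
avg(4)"
```

```text
t 12.07 F [0.39 0.35 0.05] M [-0.056 -0.008 -0.015] p [537.46  23.04  37.14] sdFz 0.9
```

Request:
play_rows --steps "0 0 0.1 0 0 0; 0 0 0 0 0 0"

```text
time_s: 12.32
position: [537.6, 23.1, 36.3]
eef_rot: [3.138, -0.156, 0.0]
contact_force: [-0.7, 0.1, 1.2]
opening: 0.4
grip_force: 0.8
```

```bash
python3 -c "
from h import *
avg(4)"
```

```text
t 12.53 F [-0.3  -0.14  2.09] M [ 0.009  0.067 -0.028] p [537.59  23.1   36.33] sdFz 0.46
```

Request:
play_rows --steps "0 0 0.1 0 0 0; 0 0 0 0 0 0"

```text
time_s: 12.78
position: [537.6, 23.1, 35.5]
eef_rot: [3.138, -0.156, 0.001]
contact_force: [-0.8, 0.3, 3.7]
opening: 0.3
grip_force: 2.1
```

```bash
python3 -c "
from h import *
avg(4)"
```

```text
t 12.97 F [-0.37  0.63  4.14] M [ 0.064  0.287 -0.018] p [537.59  23.11  35.4 ] sdFz 0.18
```

Request:
play_rows --steps "0 0 0.08 0 0 0; 0 0 0 0 0 0"

```text
time_s: 13.22
position: [537.6, 23.1, 34.7]
eef_rot: [3.138, -0.156, 0.0]
contact_force: [-1.5, 0.6, 5.7]
opening: 0.3
grip_force: 3.2
```

```bash
python3 -c "
from h import *
avg(4)"
```

```text
t 13.43 F [-1.66  0.36  6.84] M [0.1   0.483 0.001] p [537.61  23.11  34.73] sdFz 0.51
```

Lid 2 is sound too. Next is lid 4.

Request:
play_rows --steps "0 0 -1.2 0 0 0; 3.5 0 0 0 0 0; 3.5 0 0 0 0 0; 0 0 0 0 0 0; 0 0 0.4 0 0 0; 0 0 0.3 0 0 0; 0 0 0.1 0 0 0; 0 0 0 0 0 0"

```text
time_s: 14.42
position: [606.8, 16.2, 38.4]
eef_rot: [3.138, -0.156, -0.0]
contact_force: [1.5, -0.5, 0.1]
opening: 0.5
grip_force: 0.0
```

```bash
python3 -c "
from h import *
to(4,27);avg(4)"
```

```text
t 14.43 p [606.79  16.2   38.4 ] F [ 1.52 -0.52  0.06] M [-0.05  -0.009 -0.009] open 0.5
tipz 19.4 tool delta cm [ 0.07 -0.04 -0.  ] turn err deg [0.   0.01 0.04] R [[0.995, -0.099, -0.0], [-0.099, -0.995, -0.0], [-0.0, 0.0, -1.0]]
t 14.62 F [-0.38  0.31  0.29] M [-0.046  0.015 -0.003] p [607.08  16.17  38.53] sdFz 0.29
```

Request:
play_rows --steps "0 0 0.1 0 0 0; 0 0 0 0 0 0"

```text
time_s: 14.88
position: [607.0, 16.1, 37.3]
eef_rot: [3.138, -0.157, -0.0]
contact_force: [0.4, -0.8, 0.2]
opening: 0.2
grip_force: 0.0
```

```bash
python3 -c "
from h import *
avg(4)"
```

```text
t 15.07 F [-0.1   0.02 -0.34] M [-0.026 -0.021  0.009] p [607.1   16.08  37.32] sdFz 0.35
```

Request:
play_rows --steps "0 0 0.1 0 0 0; 0 0 0 0 0 0"

```text
time_s: 15.32
position: [607.2, 16.1, 36.5]
eef_rot: [3.138, -0.157, 0.0]
contact_force: [-0.2, 0.1, 1.1]
opening: 0.3
grip_force: 0.4
```

```bash
python3 -c "
from h import *
avg(4)"
```

```text
t 15.53 F [ 0.16 -0.18  0.9 ] M [-0.035  0.02  -0.018] p [607.23  16.11  36.47] sdFz 0.48
```

Request:
play_rows --steps "0 0 0.1 0 0 0; 0 0 0 0 0 0"

```text
time_s: 15.78
position: [607.3, 16.1, 35.7]
eef_rot: [-3.138, 0.156, -0.001]
contact_force: [-0.8, 0.6, 3.5]
opening: 0.0
grip_force: 1.5
```

```bash
python3 -c "
from h import *
avg(4)"
```

```text
t 15.97 F [-0.89  0.44  3.16] M [0.02  0.203 0.008] p [607.23  16.12  35.63] sdFz 0.11
```

Request:
play_rows --steps "0 0 0.08 0 0 0; 0 0 0 0 0 0"

```text
time_s: 16.23
position: [607.3, 16.1, 34.9]
eef_rot: [3.138, -0.156, 0.001]
contact_force: [-1.3, 1.2, 5.7]
opening: 0.4
grip_force: 2.6
```

```bash
python3 -c "
from h import *
avg(4)"
```

```text
t 16.43 F [-1.51  0.59  5.48] M [ 0.075  0.369 -0.024] p [607.24  16.13  34.92] sdFz 0.47
```

Lid 4 is sound, so lid 3 should be the loose one. I'll check it at its −y end.

Request:
play_rows --steps "0 0 -1.2 0 0 0; 0 -2.2 0 0 0 0; 0 -2.2 0 0 0 0; 0 0 0 0 0 0; 0 0 0.4 0 0 0; 0 0 0.3 0 0 0; 0 0 0.1 0 0 0; 0 0 0 0 0 0"

```text
time_s: 17.42
position: [611.4, 59.5, 38.4]
eef_rot: [3.138, -0.157, -0.0]
contact_force: [-0.2, 0.1, 0.4]
opening: 0.8
grip_force: 0.0
```

```bash
python3 -c "
from h import *
to(3,-27);avg(4)"
```

```text
t 17.43 p [611.42  59.52  38.38] F [-0.17  0.14  0.39] M [-0.009 -0.029  0.019] open 0.8
tipz 19.38 tool delta cm [ 0.01 -0.06 -0.  ] turn err deg [ 0.01  0.02 -0.01] R [[0.995, -0.1, -0.0], [-0.1, -0.995, -0.0], [-0.0, 0.0, -1.0]]
t 17.62 F [ 0.03 -0.27  0.03] M [-0.034  0.028 -0.02 ] p [611.57  59.68  38.64] sdFz 0.42
```

Request:
play_rows --steps "0 0 0.1 0 0 0; 0 0 0.1 0 0 0; 0 0 0 0 0 0"

```text
time_s: 18.0
position: [611.5, 59.8, 36.6]
eef_rot: [3.138, -0.157, 0.0]
contact_force: [0.1, -0.9, 0.2]
opening: 0.7
grip_force: 0.3
```

```bash
python3 -c "
from h import *
avg(4)"
```

```text
t 18.2 F [-0.38 -0.55  1.07] M [-0.206  0.003  0.01 ] p [611.52  59.82  36.62] sdFz 0.38
```

Request:
play_rows --steps "0 0 0.1 0 0 0; 0 0 0 0 0 0"

```text
time_s: 18.45
position: [611.5, 59.7, 35.7]
eef_rot: [3.137, -0.157, 0.0]
contact_force: [-0.7, -2.2, 1.4]
opening: 0.4
grip_force: 0.9
```

```bash
python3 -c "
from h import *
avg(4)"
```

```text
t 18.65 F [-0.28 -1.63  1.78] M [-0.489  0.055  0.015] p [611.53  59.73  35.69] sdFz 0.49
```

Request:
play_rows --steps "0 0 0.1 0 0 0; 0 0 0 0 0 0"

```text
time_s: 18.9
position: [611.5, 59.7, 34.8]
eef_rot: [3.137, -0.157, 0.0]
contact_force: [0.3, -1.4, 2.1]
opening: 0.4
grip_force: 1.9
```

```bash
python3 - <<'E'
from h import *
S=avg(4)
cv2.imwrite("pics/a3.png",cv2.resize(S["image"][205:315,225:375,::-1],None,fx=5,fy=5,interpolation=cv2.INTER_CUBIC))
E
```

```text
t 19.1 F [-0.81 -2.89  3.74] M [-0.839  0.179 -0.003] p [611.56  59.69  34.77] sdFz 0.22
```

View pics/a3.png

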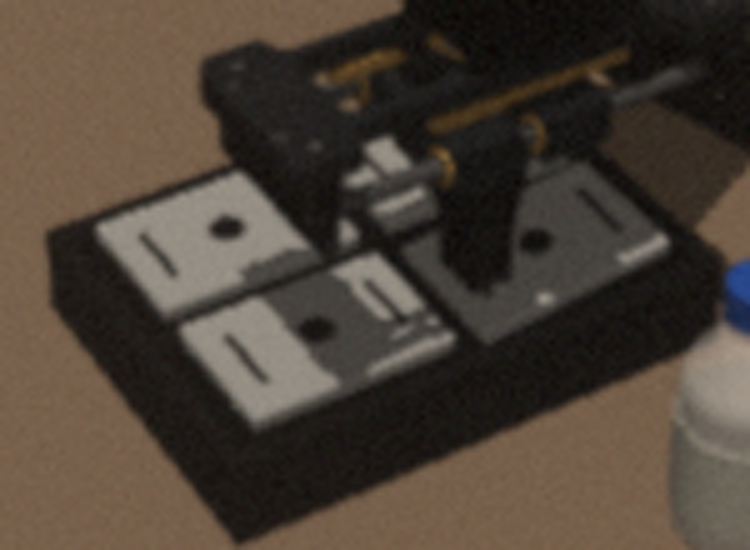

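Lid 3's near-right corner has dropped from (485,333) to (490,345) and its far end has risen slightly. It is also soft under the finger, with a sideways force from the tilt, so lid 3 is the loose one. I'll press it in the middle.

Request:
play_rows --steps "0 0 -1.2 0 0 0; 0 -1.4 0 0 0 0; 0 -1.35 0 0 0 0; 0 0 0 0 0 0; 0 0 0.4 0 0 0; 0 0 0.3 0 0 0; 0 0 0.1 0 0 0; 0 0 0 0 0 0"

```text
time_s: 20.1
position: [614.2, 87.0, 38.4]
eef_rot: [3.138, -0.157, -0.0]
contact_force: [-0.1, -1.0, 0.3]
opening: 0.3
grip_force: 0.0
```

```bash
python3 -c "
from h import *
to(3,0)"
```

```text
t 20.1 p [614.17  86.97  38.39] F [-0.05 -0.96  0.32] M [-0.03   0.021  0.02 ] open 0.3
tipz 19.39 tool delta cm [ 0.01 -0.   -0.  ] turn err deg [0.01 0.01 0.  ] R [[0.995, -0.1, -0.0], [-0.1, -0.995, -0.0], [-0.0, 0.0, -1.0]]
```

Request:
play_rows --steps "0 0 0.1 0 0 0; 0 0 0.1 0 0 0; 0 0 0.1 0 0 0; 0 0 0 0 0 0"

```text
time_s: 20.6
position: [614.4, 87.2, 36.7]
eef_rot: [3.138, -0.156, 0.001]
contact_force: [-2.2, -0.7, 4.7]
opening: 0.6
grip_force: 2.7
```

Request:
play_rows --steps "0 0 0.1 0 0 0; 0 0 0.1 0 0 0; 0 0 0 0 0 0"

```text
time_s: 20.98
position: [614.4, 87.2, 34.9]
eef_rot: [3.138, -0.156, 0.001]
contact_force: [-2.5, -1.0, 6.3]
opening: 0.5
grip_force: 3.2
```

Request:
play_rows --steps "0 0 0.1 0 0 0; 0 0 0.1 0 0 0; 0 0 0 0 0 0"

```text
time_s: 21.35
position: [614.4, 87.2, 33.1]
eef_rot: [3.137, -0.156, 0.001]
contact_force: [-2.7, -0.2, 8.4]
opening: 0.2
grip_force: 3.8
```

Request:
play_rows --steps "0 0 0.1 0 0 0; 0 0 0 0 0 0"

```text
time_s: 21.6
position: [614.4, 87.2, 33.1]
eef_rot: [3.137, -0.155, 0.001]
contact_force: [-4.2, -0.9, 12.2]
opening: 0.5
grip_force: 6.0
```

Request:
play_rows --steps "0 0 0.1 0 0 0; 0 0 0 0 0 0"

```text
time_s: 21.85
position: [614.4, 87.2, 33.1]
eef_rot: [3.137, -0.155, 0.002]
contact_force: [-5.6, -0.8, 16.0]
opening: 0.1
grip_force: 8.2
```

Request:
play_rows --steps "0 0 0.1 0 0 0; 0 0 0 0 0 0; 0 0 0 0 0 0"

```text
time_s: 22.22
position: [614.4, 87.2, 33.0]
eef_rot: [3.137, -0.154, 0.002]
contact_force: [-8.5, 0.2, 21.4]
opening: 0.4
grip_force: 10.4
```

It is firm on its stops at 21 N. I'll lift and lightly check the −y end again.

Request:
play_rows --steps "0 0 -0.8 0 0 0; 0 0 -0.8 0 0 0; 0 1.4 0 0 0 0; 0 1.35 0 0 0 0; 0 0 0 0 0 0; 0 0 0.4 0 0 0; 0 0 0.4 0 0 0; 0 0 0.3 0 0 0; 0 0 0 0 0 0"

```text
time_s: 23.35
position: [611.5, 60.2, 33.3]
eef_rot: [3.138, -0.156, -0.0]
contact_force: [0.2, 0.3, 0.7]
opening: 0.2
grip_force: 0.0
```

Request:
play_rows --steps "0 0 0.1 0 0 0; 0 0 0.1 0 0 0; 0 0 0 0 0 0"

```text
time_s: 23.72
position: [611.6, 60.2, 33.1]
eef_rot: [-3.138, 0.155, -0.001]
contact_force: [-3.5, 0.8, 7.9]
opening: 0.3
grip_force: 4.2
```

Request:
play_rows --steps "0 0 0.1 0 0 0; 0 0 0 0 0 0"

```text
time_s: 23.98
position: [611.6, 60.1, 33.1]
eef_rot: [3.138, -0.155, 0.001]
contact_force: [-5.3, 0.3, 12.1]
opening: 0.7
grip_force: 6.4
```

```bash
python3 -c "
from h import *
avg(4)"
```

```text
t 24.18 F [-5.    1.31 12.85] M [ 0.299  1.538 -0.018] p [611.63  60.12  33.09] sdFz 0.4
```

The lid no longer rocks, so I'll retreat upward and look.

Request:
play_rows --steps "0 0 -1 0 0 0; 0 0 -3 0 0 0; 0 0 -4 0 0 0; 0 0 -4 0 0 0; -3 0 -3 0 0 0; -4 0 0 0 0 0; -4 0 0 0 0 0; -4 0 0 0 0 0; 0 0 0 0 0 0; 0 0 0 0 0 0"

```text
time_s: 25.42
position: [463.0, 75.1, 181.0]
eef_rot: [-3.137, 0.156, -0.002]
contact_force: [0.9, 0.0, -0.4]
opening: 0.7
grip_force: 0.0
```

```bash
python3 - <<'E'
from h import *
S=avg(2)
cv2.imwrite("pics/a4.png",cv2.resize(S["image"][170:330,160:430,::-1],None,fx=2.9,fy=2.9,interpolation=cv2.INTER_CUBIC))
E
```

```text
t 25.52 F [-0.06  0.41 -0.21] M [-0.04  -0.007  0.026] p [463.24  75.   180.69] sdFz 0.09
```

View pics/a4.png

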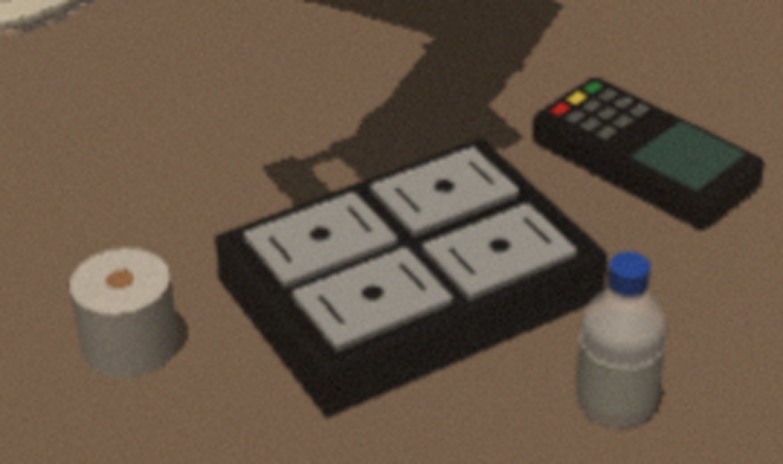

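All four lids are level. The far-left lid at (500,245) sits slightly lower, the bystanders have not moved, and the robot is clear.

```bash
python3 -c "
from cell import env
print(env.close_job())"
```

```text
the job is handed in; nothing more can be done
None
```

The far left lid (lid 3) was the loose one: I pressed it down about 4 mm onto firm stops, it no longer rocks at the end I re-checked, and the job is handed in; the other three lids only got light test presses of up to about 7 N.

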